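Find the heavy side of a closed rotor on its balancing stand

TASK

Pull the stop rod out of the balancing stand and stand it upright in the white holder cup, let go of it, then take hold of the crank handle and turn the closed rotor once all the way round to feel which side of it is heavy. Finish still gripping the crank handle, with the rotor held still and its heavy side straight down. Leave the bottle, the tip box and the small jar where they are.

Things in the scene. Friction and masses are not known exactly. Their poses are not given: they have to be found in the camera images.
- stand: Grey stand fixed to the bench: base plate 200 (x) by 270 (y) by 12 mm, a 200 mm post on its +y side that carries the rotor. Origin on the bench under the rotor; z up. The rotor's axle lies along the stand's y, 170 mm above the bench; the crank is on the -y side. The stop rod's socket block (40 mm square, top 42 mm above the bench) is centred at x +68, y -115 mm.
- axle (a point): Centre of the circle of the crank handle's middle: on the axle line, 170 mm above the bench, 115 mm to the stand's -y side of its origin. Axes as the stand's.
- drum (a point): Centre of the rotor: a closed aluminium drum, 176 mm across, 55 mm thick, turning with the crank. A block of 0.45 to 0.7 kg is shut inside it 65 mm off the axle: its heavy side, unseen, elsewhere each time, unrelated to the handle or to any axis; all else is balanced. It pulls with at most 5 to 8 N at the handle, so that the crank goes heavily while that side is raised and lightly while it sinks.
- rotor (a joint): Angle of crank and rotor, rad (-60 to 60). 0 = crank handle straight up; grows as the handle goes from up to the stand's +x side: handle at x = 55 sin(angle), z = 170 + 55 cos(angle) mm in the stand's frame. At the start the handle is on the -x side. The bearing is stiff (constant drag 0.5 N m, 9 N at the handle): the rotor stays wherever it is left, so its heavy side can only be felt.
- rod: Stop rod: plain steel rod 12 mm in diameter, 190 mm long, 0.12 kg, loose. Origin at the centre of its lower end, z along it, up. At the start it stands upright in the stand's socket block, its lower end 14 mm above the bench, in a round hole 16 mm wide and 28 mm deep, in the way of the crank handle; it lifts straight out.
- cup: White round holder cup, 90 mm high, fixed to the bench, open at the top; mouth about 40 mm wide inside, wall 4 mm, narrower towards the bottom. Origin on the bench surface under its centre, its inner floor about 5 mm up.
- reagent: White bottle, 72 mm in diameter, 170 mm high, a bystander. Origin under its centre.
- tipbox: Green pipette tip box, 85 by 120 by 59 mm, a bystander. Origin under its centre.
- jar: Small white jar, 52 mm in diameter, 60 mm high, a bystander. Origin under its centre.
- crank_grip (a point): Middle of the crank handle's usable length, on its centre line, 55 mm off the axle and 115 mm to the stand's -y side of its origin. This is where to hold it.
- sleeve: Crank handle: black round sleeve, 22 mm in diameter, 90 mm long (57 to 147 mm to the stand's -y side of its origin), parallel to the axle. It spins freely on its spindle, so a gripper that holds it can go round without turning. The flat crank bar lies 40 to 50 mm to the -y side. Origin at the sleeve's middle.
Mind the look-alikes: they are no part of the job. Leave any black or orange look-alike of the cup alone.

How it is judged:
On the way, in this order (a step that is already met when the one before it is completed fails the run):
1. the stop rod stands upright in the cup, let go (horizontal distance between rod and cup below 0.022 m and height (world z) of rod below 0.02 m and angle between rod's own z axis and vertical below 0.35 rad and contact force between the fingers and rod below 0.05 N), for 0.2 s.
2. the crank has been turned to the far side of its circle from where it started (distance of crank_grip from where it was at the start of the episode above 0.1 m), for 0.05 s.
3. the crank has come round to about where it started (distance of crank_grip from where it was at the start of the episode below 0.03 m), for 0.05 s.
At the end, for the whole second after the job is handed in: The heavy side (ballast shut inside) points straight down within 20 degrees, the rotor is still (under 0.1 rad/s), the fingers grip the handle with over 4 N, and the stop rod stands in the cup, let go: lower end within 22 mm of its centre and under 20 mm up, within 20 degrees of upright (all of step 1 and height (world z) of ballast_geom below 0.10894 m and velocity of joint rotor between -0.1 and 0.1 rad/s and contact force between the fingers and sleeve above 4 N); the arm keeps its last pose, push and grip.
It fails at once if the bottle was moved by more than 20 mm (distance of reagent from where it was at the start of the episode above 0.02 m).
It fails at once if the tip box was moved by more than 20 mm (distance of tipbox from where it was at the start of the episode above 0.02 m).
It fails at once if the jar was moved by more than 20 mm (distance of jar from where it was at the start of the episode above 0.02 m).
It also fails if it takes over 72 s, if anything falls off the work surface, if the arm or the gripper's body presses on something with over 40 N, if the wrist force passes 120 N, or if a joint passes its speed limit or range.

ROBOT

A 6-joint arm with a two-finger parallel gripper is mounted at the origin on the work surface. World frame = base frame: x ahead of the robot, y to its left, z up, the work surface at z = 0. Lengths are in m, angles in rad, forces in N, time in s.
With the tool pointing down it reaches from about 0.35 to 0.775 m from the base axis. Payload 5.5 kg.
Tool frame: the origin (TCP) lies between the finger pads; the fingertips stand 11 mm ahead of it and the grasp point (between the pads) lies 8 mm behind it (tips_ahead is the distance from the TCP to the fingertips, in m); z points along the fingers, y is the line along which they close (so a half turn about z gives the same grasp; the last joint's range is limited). The gripper opens to 85 mm and grips with 20 to 120 N. Pads are 22 mm wide; open, the fingers measure 114 mm over their backs; the gripper's body (76 mm by 85 mm) begins 54 mm behind the grasp point. The pads swing forward as they close: fully open they stand 13 mm farther back than shut.
Start: joints at [-1.331, 0.313, 0.046, 1.304, 0, 1.431], TCP at [0.213, -0.534, 0.242] pointing down, gripper open.
Joint ranges: [-2.76, 2.76], [-0.86, 1.69], [-1.03, 1.26], [-2.2, 2.34], [-1.47, 1.5], [-3.14, 3.14]. Speed limits (rad/s): [2.57, 2.57, 3.14, 3.14, 3.14, 3.14].

INTERFACE

Orientations are given as a unit quaternion [w, x, y, z].
In Python, from workcell import * gives the robot as it stands. The module is installed in compiled form; this text tells all that it offers.
- The arm moves only by the tool jog_arm, never from a script. Its argument "moves" is a list of rows, each an object with "fingers": the closure, from 0 (fully open) to 1 (shut); "slide": the shift along the tool's x, y, z in mm, a list of three; "angular": the turn, a rotation vector about the tool's x, y, z in degrees, a list of three. A call has 1 to 10 rows; each row is the pose to reach, as a shift and turn from the pose commanded when the call began, along the tool's axes at that moment; what a row does not reach only later rows make up. A row lasts 1/12 s, in which the tool goes at most 41.7 mm and 7.16 degrees, less where a joint would pass 70% of its speed; a pose out of reach is approached as far as the arm can. A call with a gripper value outside its range is refused whole. The fingers move at their own pace and stop on an object; "squeeze" is the grip in N (left out, the last holds). Time passes only in rows, so rows that repeat a pose let the fingers close. It gives the time, the measured TCP pose, the force, the opening and the grip force at its end, in the units of the state.
- get_state(): the state, without advancing time (a new reading comes with each control period).
- read_camera(name): name is "scene" or "side" or "wrist"; returns a dict with "color" (384x512x3 uint8, red, green, blue), "fovy" (degrees; the focal length in pixels is half the picture's height over the tangent of half this angle, whatever the lens; pixels are square), "cx", "cy" (the principal point, pixels), "D" ([k1, k2, p1, p2, k3] as OpenCV has them; the pictures are not rectified), "world_from_camera" (4x4, takes a point from camera to world coordinates); the wrist camera has in their place "tool_from_camera" (4x4, takes a point from camera to tool coordinates, whose origin is the TCP and whose axes are the flange's). Camera axes: x right, y down, z forward; pixel columns grow to the right and rows downward; lengths in m; the calibration is good to about 2 mm. A picture is of the moment at which its call begins: read the wrist's pose just before it. There is no depth.
- hand_in(): hands the job in; it is judged then, once.
Trained networks look in a picture, given as the dict that the camera call returned (one of the last four; its "shot" number tells which), for a name from the list of things; names that differ only in an ending like _2 or _b are one class to them, and where a whole thing is asked for, a point or a joint stands for the part that bears it (a point fixed in the world has none). Each returns a list of dicts, best first, with "p" (0 to 1); they miss things now and then, are a little off and sometimes report something else, mostly with a low value. They report only what shows in the picture. A call takes as long as a camera call. They do not tell look-alikes from the thing itself.
- look_for(target, picture): "point" ([column, row] in pixels, amid what is visible of it).
- tip_of(target, picture): "point" ([column, row] in pixels: a listed point, or the origin of a listed thing).
The state is a dict: "clock": time; "joint_pos": joint angles; "qvel": joint speeds; "tau": joint torques, N m; "tcp_pos": TCP position; "orientation": TCP orientation; "wrist_force": force on the tool from outside, world axes, zero at the start; "ft_torque": the same for the moment, N m; "finger_gap": finger opening in m; "grip_force": force on a finger pad.
Only numpy, scipy, OpenCV 4.12 (cv2) and the standard library are available. Lean on these libraries where they do the work, as an engineer would, in place of code of your own. Each camera call takes 0.05 s, during which the arm holds its last target. There are 200 camera calls.

## Working session

There is one attempt and no reset: what is moved stays moved. The work goes in short steps, Python scripts to look and compute and a tool call to move; the robot and the scene stay as the last step left them, time stands still between calls to the robot, and variables do not carry over. Pictures are saved under pics/ and viewed, at most 13 in all, crops included, and the job is handed in when it is done.

Besides the shell and the picture viewer there is one more tool, called after "Emit:" as a command line: name --argument value ..., lists and objects as JSON in quotes. jog_arm: Moves the arm, as the interface text tells. Its arguments: {"type":"object","properties":{"moves":{"type":"array","items":{"type":"object","properties":{"fingers":{"type":"number"},"slide":{"type":"array","items":{"type":"number"}},"angular":{"type":"array","items":{"type":"number"}}}}},"squeeze":{"type":"number"}},"required":["moves"]}

```bash
mkdir -p pics; cat > h.py <<'E'
from workcell import *
import numpy as np, cv2
from scipy.spatial.transform import Rotation as R
def K(p):
    h,w=p["color"].shape[:2]; f=h/2/np.tan(np.radians(p["fovy"])/2)
    return np.array([[f,0,p["cx"]],[0,f,p["cy"]],[0,0,1]])
def Rt(s): return R.from_quat(np.roll(s["orientation"],-1)).as_matrix()
def T(p,s=None):
    if "world_from_camera" in p: return np.array(p["world_from_camera"])
    M=np.eye(4); M[:3,:3]=Rt(s); M[:3,3]=s["tcp_pos"]; return M@np.array(p["tool_from_camera"])
def ray(p,px,s=None):
    u=cv2.undistortPoints(np.array([[px]],float),K(p),np.array(p["D"],float))[0,0]
    M=T(p,s); d=M[:3,:3]@np.array([u[0],u[1],1]); return M[:3,3],d/np.linalg.norm(d)
def at_z(p,px,z,s=None):
    o,d=ray(p,px,s); return o+d*(z-o[2])/d[2]
def tri(*rs):
    A=sum(np.eye(3)-np.outer(d,d) for o,d in rs); b=sum((np.eye(3)-np.outer(d,d))@o for o,d in rs)
    x=np.linalg.solve(A,b); return x,[np.linalg.norm(np.cross(x-o,d)) for o,d in rs]
def proj(p,X,s=None):
    M=np.linalg.inv(T(p,s)); rv=cv2.Rodrigues(M[:3,:3])[0]
    return cv2.projectPoints(np.array(X,float).reshape(-1,1,3),rv,M[:3,3],K(p),np.array(p["D"],float))[0][:,0]
def save(p,n): cv2.imwrite("pics/"+n,p["color"][:,:,::-1])
E
cat > a.py <<'E'
from h import *
s=get_state(); print({k:np.round(v,3) for k,v in s.items()})
P={}
for c in("scene","side","wrist"):
    p=read_camera(c); P[c]=p; print(c,p["fovy"],np.round(T(p,s)[:3,3],3))
    for n in("stand","axle","drum","rod","cup","reagent","tipbox","jar","crank_grip","sleeve"):
        t=[(np.round(d["point"]).astype(int).tolist(),round(d["p"],2)) for d in tip_of(n,p)]
        l=[(np.round(d["point"]).astype(int).tolist(),round(d["p"],2)) for d in look_for(n,p)]
        print(n,"tip",t,"look",l)
cv2.imwrite("pics/ab.png",np.vstack([cv2.resize(np.hstack([P["scene"]["color"],P["side"]["color"]]),(800,300)),])[:,:,::-1])
save(P["scene"],"scene.png");save(P["side"],"side.png")
E
python3 a.py
```

```text
{'clock': np.float64(0.0), 'joint_pos': array([-1.331,  0.314,  0.045,  1.304,  0.   ,  1.431]), 'qvel': array([-0.001, -0.   ,  0.   , -0.   , -0.002,  0.001]), 'tau': array([ 0.0000e+00, -4.8063e+01,  2.9853e+01,  1.9000e-02, -0.0000e+00,
        0.0000e+00]), 'tcp_pos': array([ 0.213, -0.534,  0.241]), 'orientation': array([-0.001,  0.982,  0.189, -0.   ]), 'wrist_force': array([-0.105,  0.016, -0.488]), 'ft_torque': array([ 0.07 ,  0.029, -0.012]), 'grip_force': np.float64(0.0), 'finger_gap': np.float64(0.085)}
scene 44.48594712137469 [1.13  0.95  0.932]
stand tip [([262, 245], 0.8)] look [([262, 226], 0.86), ([254, 165], 0.58)]
axle tip [([244, 178], 0.68)] look [([265, 226], 0.66)]
drum tip [([261, 198], 0.93)] look [([258, 193], 0.83)]
rod tip [([226, 227], 0.46)] look [([224, 200], 0.59)]
cup tip [([229, 181], 0.86), ([205, 189], 0.84), ([249, 174], 0.8)] look [([202, 178], 0.86), ([227, 169], 0.79), ([247, 160], 0.65)]
reagent tip [([161, 182], 0.73)] look [([157, 166], 0.96)]
tipbox tip [([332, 330], 0.71)] look [([331, 323], 0.57)]
jar tip [([347, 262], 0.73)] look [([350,
[... 429 characters left out ...]
79), ([302, 174], 0.61), ([279, 167], 0.57)] look [([278, 156], 0.79), ([328, 168], 0.59)]
reagent tip [([260, 141], 0.72)] look [([261, 124], 0.86)]
tipbox tip [([202, 337], 0.68)] look [([199, 337], 0.75)]
jar tip [([284, 311], 0.9)] look [([284, 307], 0.73)]
crank_grip tip [([202, 340], 0.71)] look [([283, 178], 0.68)]
sleeve tip [([284, 177], 0.68)] look [([287, 178], 0.68), ([252, 222], 0.68), ([258, 191], 0.68), ([243, 161], 0.59)]
wrist 63.488916295812736 [ 0.286 -0.505  0.374]
stand tip [] look []
axle tip [] look []
drum tip [] look []
rod tip [] look []
cup tip [] look []
reagent tip [] look []
tipbox tip [] look []
jar tip [] look []
crank_grip tip [] look []
sleeve tip [] look []
```

View pics/scene.png

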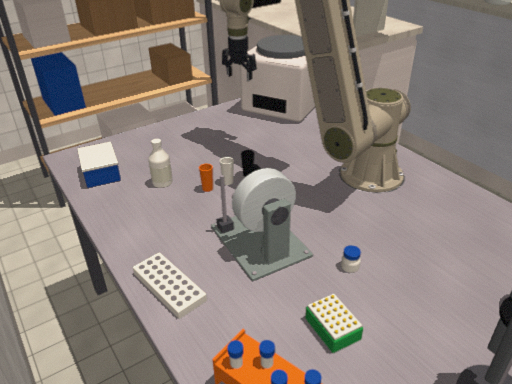

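View pics/side.png

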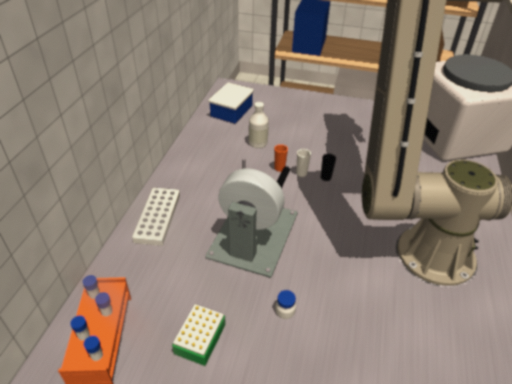

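Scene picture: the cup candidates are orange (205,178), white (227,168) and black (249,162). In the side picture they are orange (280,157), white (303,162) and black (328,167). I choose the white one. The rod stands at (224,200) in scene, with its top at (243,163) in side. The black crank handle is at (284,177) in side.

```bash
cat > b.py <<'E'
from h import *
a=read_camera("scene"); b=read_camera("side")
for n,u,v in(("drum",(261,198),(251,197)),("stand",(262,245),(252,236)),("axle",(244,178),(266,174)),("cuptip",(229,181),(302,174)),("reag",(161,182),(260,141)),("jar",(347,262),(284,311)),("tipbox",(332,330),(202,337))):
    x,e=tri(ray(a,u),ray(b,v)); print(n,x.round(3),np.round(e,4),"z0",at_z(a,u,0).round(3),at_z(b,v,0).round(3))
cv2.imwrite("pics/crop.png",np.hstack([cv2.resize(a["color"][130:280,170:320],(400,400),interpolation=3),cv2.resize(b["color"][130:280,200:350],(400,400),interpolation=3)])[:,:,::-1])
E
python3 b.py
```

```text
drum [0.539 0.086 0.172] [0.0012 0.0012] z0 [ 0.405 -0.112  0.   ] [ 0.584 -0.092  0.   ]
stand [ 0.536  0.079 -0.   ] [0.0042 0.0042] z0 [ 0.538  0.085 -0.   ] [0.537 0.074 0.   ]
axle [ 0.523 -0.024  0.171] [0.0026 0.0026] z0 [ 0.385 -0.248  0.   ] [ 0.564 -0.221  0.   ]
cuptip [ 0.443 -0.255  0.003] [0.0023 0.0023] z0 [ 0.439 -0.263  0.   ] [ 0.443 -0.255  0.   ]
reag [ 0.635 -0.417 -0.01 ] [0.0015 0.0015] z0 [ 0.641 -0.4    0.   ] [ 0.632 -0.406  0.   ]
jar [0.391 0.298 0.006] [0.0082 0.0082] z0 [0.383 0.283 0.   ] [0.391 0.303 0.   ]
tipbox [ 0.571  0.429 -0.007] [0.0035 0.0035] z0 [0.576 0.436 0.   ] [0.57  0.428 0.   ]
```

View pics/crop.png

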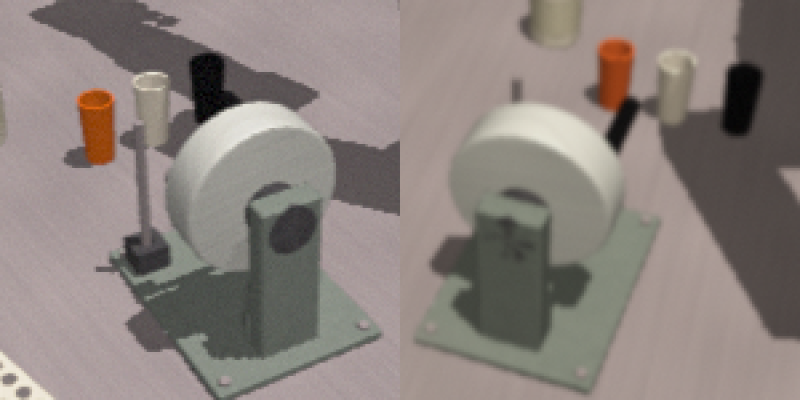

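The crop confirms the white cup at crop (150,105) left and (675,85) right, standing between the orange and the black look-alikes. The rod is at the left of the stand. Next I compute the first move.

```bash
cat >> h.py <<'E'
def go(xyz,yaw,s=None):
    "slide mm / rotvec deg from the present pose; yaw = angle of tool y in world, deg, tool down"
    s=s or get_state(); A=Rt(s); y=np.array([np.cos(np.radians(yaw)),np.sin(np.radians(yaw)),0]); z=np.array([0,0,-1.])
    B=np.c_[np.cross(y,z),y,z]
    print("slide",(A.T@(np.array(xyz)-s["tcp_pos"])*1000).round(1),"ang",np.degrees(R.from_matrix(A.T@B).as_rotvec()).round(1))
E
cat > c.py <<'E'
from h import *
a=read_camera("scene"); b=read_camera("side")
def S(i,j): return lambda q:(i+q[0]*.375,j+q[1]*.375)
A=S(170,130); B=S(50,130)
for n,u,v in(("rodtop",(140,121),(517,80)),("cup mouth",(151,80),(676,58)),("handle end",None,(628,101))):
    if u: x,e=tri(ray(a,A(u)),ray(b,B(v))); print(n,x.round(3),np.round(e,4))
print("rod at socket",at_z(a,A((147,240)),.042).round(3), "top z.204",at_z(a,A((140,121)),.204).round(3),at_z(b,B((517,80)),.204).round(3))
print("cup mouth .09",at_z(a,A((151,80)),.09).round(3),at_z(b,B((676,58)),.09).round(3))
for n,c,p in(("a",A,a),("b",B,b)):
  for q in(((220,396),(380,332),(115,258)) if n=="a" else((417,340),(590,390),(660,218))): print(n,at_z(p,c(q),.012).round(3))
go((.56,-.08,.30),-8)
E
python3 c.py
```

```text
rodtop [ 0.591 -0.029  0.204] [0.0024 0.0024]
cup mouth [ 0.447 -0.258  0.093] [0.0009 0.0009]
rod at socket [ 0.591 -0.034  0.042] top z.204 [ 0.59  -0.033  0.204] [ 0.591 -0.025  0.204]
cup mouth .09 [ 0.444 -0.262  0.09 ] [ 0.447 -0.265  0.09 ]
a [0.644 0.193 0.012]
a [0.451 0.213 0.012]
a [ 0.621 -0.06   0.012]
b [0.638 0.198 0.012]
b [0.446 0.213 0.012]
b [ 0.422 -0.053  0.012]
slide [ 490.4 -293.1  -57.7] ang [  0.    0.  -60.2]
```

Emit:
jog_arm --moves '[{"slide":[30,-18,-58],"angular":[0,0,0],"fingers":0},{"slide":[490,-293,-58],"angular":[0,0,-57]},{"slide":[490,-293,-58],"angular":[0,0,-57]},{"slide":[490,-293,-58],"angular":[0,0,-57]},{"slide":[490,-293,-58],"angular":[0,0,-57]},{"slide":[490,-293,-58],"angular":[0,0,-57]},{"slide":[490,-293,-58],"angular":[0,0,-57]},{"slide":[490,-293,-58],"angular":[0,0,-57]},{"slide":[490,-293,-58],"angular":[0,0,-57]},{"slide":[490,-293,-58],"angular":[0,0,-57]}]'

```text
schema error: expected keys fingers, slide, angular
```

```bash
python3 -c "
from h import *
s=get_state(); print(s['clock'],s['tcp_pos'],s['joint_pos'].round(2) if hasattr(s['joint_pos'],'round') else s['joint_pos'])
p=read_camera('wrist');save(p,'w1.png')
for n in('rod','cup','sleeve','axle','crank_grip'):print(n,[(np.round(d['point']).tolist(),round(d['p'],2)) for d in tip_of(n,p)],[(np.round(d['point']).tolist(),round(d['p'],2)) for d in look_for(n,p)])
go((.56,-.08,.30),-5.3)
"
```

```text
3.35 [ 0.21318313 -0.53404976  0.24230882] [-1.33  0.31  0.05  1.3   0.    1.43]
rod [] []
cup [] []
sleeve [] []
axle [] []
crank_grip [] []
slide [ 490.4 -293.2  -57.7] ang [  0.    0.  -62.9]
```

Emit:
jog_arm --moves '[{"slide":[30,-18,-58],"angular":[0,0,0],"fingers":0},{"slide":[490,-293,-58],"angular":[0,0,-63],"fingers":0},{"slide":[490,-293,-58],"angular":[0,0,-63],"fingers":0},{"slide":[490,-293,-58],"angular":[0,0,-63],"fingers":0},{"slide":[490,-293,-58],"angular":[0,0,-63],"fingers":0},{"slide":[490,-293,-58],"angular":[0,0,-63],"fingers":0},{"slide":[490,-293,-58],"angular":[0,0,-63],"fingers":0},{"slide":[490,-293,-58],"angular":[0,0,-63],"fingers":0},{"slide":[490,-293,-58],"angular":[0,0,-63],"fingers":0},{"slide":[490,-293,-58],"angular":[0,0,-63],"fingers":0}]'

```text
clock: 4.73
tcp_pos: [0.4545, -0.2173, 0.2936]
orientation: [0.0, 0.737, 0.676, 0.0]
wrist_force: [0.0, -0.8, 0.7]
finger_gap: 0.0856
grip_force: 0.0
```

```bash
cat > d.py <<'E'
from h import *
import sys
s=get_state(); print(s['clock'],s['tcp_pos'],np.round(s['joint_pos'],2))
p=read_camera('wrist');save(p,sys.argv[1]); np.save('last.npy',dict(p=p,s=s),allow_pickle=True)
for n in('rod','cup','sleeve'):print(n,[(np.round(d['point']).tolist(),round(d['p'],2)) for d in tip_of(n,p)],[(np.round(d['point']).tolist(),round(d['p'],2)) for d in look_for(n,p)])
print("pred rod top",proj(p,[.591,-.031,.204],s),"cup",proj(p,[.446,-.262,.09],s),"axle",proj(p,[.524,-.025,.17],s))
go((.591,-.031,.24),-5.3)
E
python3 d.py w1.png
```

```text
4.7333 [ 0.45448955 -0.21731115  0.29360936] [-0.61  0.16 -0.02  1.38 -0.    1.05]
rod [] []
cup [([262.0, 180.0], 0.77), ([201.0, 185.0], 0.69), ([314.0, 179.0], 0.59)] [([258.0, 195.0], 0.66), ([324.0, 191.0], 0.6), ([190.0, 200.0], 0.56)]
sleeve [] []
pred rod top [[ 455.23350257 -103.36448828]] cup [[258.57123233 200.82559089]] axle [[337.02596775 -83.42034168]]
slide [201.3 119.7  53. ] ang [-0.   0.  -0.1]
```

View pics/w1.png

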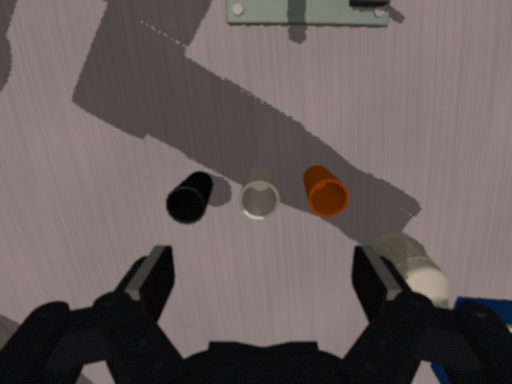

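The wrist view shows the white cup between the black and orange ones, with its mouth centred at about (259.5,199.5). The stand plate's front corners are at (229,24) and (389,24).

Emit:
jog_arm --moves '[{"slide":[110,125,-5],"angular":[0,0,0],"fingers":0},{"slide":[110,125,-5],"angular":[0,0,0],"fingers":0},{"slide":[110,125,-5],"angular":[0,0,0],"fingers":0},{"slide":[110,125,-5],"angular":[0,0,0],"fingers":0},{"slide":[110,125,-5],"angular":[0,0,0],"fingers":0},{"slide":[110,125,-5],"angular":[0,0,0],"fingers":0}]'

```text
clock: 5.58
tcp_pos: [0.5889, -0.1215, 0.2969]
orientation: [-0.001, 0.739, 0.674, -0.001]
wrist_force: [-0.3, -1.3, 0.6]
finger_gap: 0.0854
grip_force: 0.0
```

```bash
python3 - <<'E'
from h import *
q=np.load('last.npy',allow_pickle=True).item();p,s=q['p'],q['s']
print("cup mouth",at_z(p,(259.5,199.5),.09,s).round(4),"tip",at_z(p,(262,180),0.0,s).round(4))
print("corners",at_z(p,(229,24),.012,s).round(4),at_z(p,(389,24),.012,s).round(4))
E
python3 d.py w2.png
```

```text
cup mouth [ 0.4472 -0.2605  0.09  ] tip [ 0.4496 -0.2637 -0.    ]
corners [ 0.427  -0.0596  0.012 ] [ 0.6224 -0.0745  0.012 ]
5.5833 [ 0.58890148 -0.12149822  0.29690936] [-0.34  0.36  0.25  1.46 -0.    1.33]
rod [([265.0, 80.0], 0.73)] [([260.0, 74.0], 0.65)]
cup [([232.0, 243.0], 0.86), ([180.0, 246.0], 0.72), ([125.0, 252.0], 0.7)] [([110.0, 272.0], 0.86), ([225.0, 264.0], 0.71), ([180.0, 251.0], 0.63)]
sleeve [([100.0, 60.0], 0.91), ([263.0, 80.0], 0.57)] [([102.0, 58.0], 0.61)]
pred rod top [[253.634806    70.60147881]] cup [[162.30195767 278.57842382]] axle [[170.43228871  73.96227904]]
slide [91.1 -4.9 58.7] ang [ 0.   0.  -0.1]
```

View pics/w2.png

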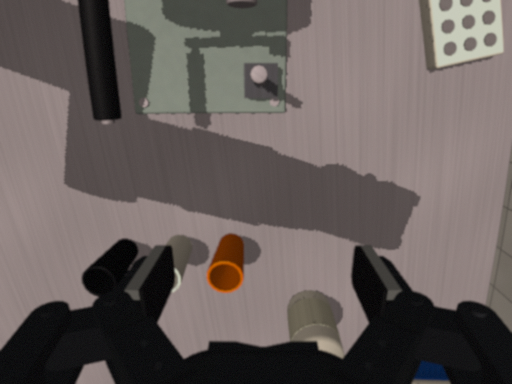

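The rod top shows at (259,73) over the socket block (263,80). The handle runs from its near end (106,120) towards the top left.

```bash
python3 - <<'E'
from h import *
q=np.load('last.npy',allow_pickle=True).item();p,s=q['p'],q['s']
r=at_z(p,(259,73),.204,s); print("rodtop",r.round(4)); print("corners",at_z(p,(286,112),.012,s).round(4))
print("block top c",at_z(p,(262,80.5),.042,s).round(4))
# handle end (106,119): intersect with plane y_stand=-147 ; stand origin guess
th=np.radians(-5); o0=np.array([.537,.089]); ys=np.array([-np.sin(th),np.cos(th),0]); xs=np.array([np.cos(th),np.sin(th),0])
O=np.r_[o0,0]
for px in((106,119),(100,60),(92,0)):
    o,d=ray(p,px,s); 
    for yy in(-.147,-.115,-.09):
        t=(yy-(o-O)@ys)/(d@ys); X=o+d*t; print(px,yy,"xs",((X-O)@xs).round(4),"z",X[2].round(4), "r",np.hypot((X-O)@xs,X[2]-.17).round(4))
a=read_camera("scene");
b=read_camera("side")
x,e=tri(ray(p,(259,73),s),ray(b,(243.9,160)),ray(a,(222.5,175.4))); print(x,e)
go((r[0],r[1],.24),-5); go((r[0],r[1],.193),-5)
E
```

```text
rodtop [ 0.5945 -0.0329  0.204 ]
corners [ 0.6233 -0.0753  0.012 ]
block top c [ 0.5956 -0.0338  0.042 ]
(106, 119) -0.147 xs -0.0475 z 0.1959 r 0.0541
(106, 119) -0.115 xs 0.1437 z 0.5721 r 0.427
(106, 119) -0.09 xs 0.2931 z 0.866 r 0.7552
(100, 60) -0.147 xs 0.1768 z 0.6396 r 0.5018
(100, 60) -0.115 xs 0.0064 z 0.3004 r 0.1305
(100, 60) -0.09 xs -0.1268 z 0.0354 r 0.1849
(92, 0) -0.147 xs 0.1091 z 0.5045 r 0.3518
(92, 0) -0.115 xs 0.0478 z 0.3831 r 0.2184
(92, 0) -0.09 xs -0.0001 z 0.2883 r 0.1183
[ 0.59231688 -0.03181969  0.20188955] [np.float64(0.002382674569858112), np.float64(0.002760357565398326), np.float64(0.002942653722624017)]
slide [89.1 -1.4 58.7] ang [ 0.   0.  -0.3]
slide [ 89.1  -1.4 105.7] ang [ 0.   0.  -0.3]
```

Emit:
jog_arm --moves '[{"slide":[40,-1,0],"angular":[0,0,0],"fingers":0},{"slide":[80,-1,10],"angular":[0,0,0],"fingers":0},{"slide":[89,-1,30],"angular":[0,0,0],"fingers":0},{"slide":[89,-1,65],"angular":[0,0,0],"fingers":0},{"slide":[89,-1,100],"angular":[0,0,0],"fingers":0},{"slide":[89,-1,125],"angular":[0,0,0],"fingers":0},{"slide":[89,-1,125],"angular":[0,0,0],"fingers":0},{"slide":[89,-1,125],"angular":[0,0,0],"fingers":0}]'

```text
clock: 6.7
tcp_pos: [0.5941, -0.0322, 0.1724]
orientation: [-0.001, 0.739, 0.674, -0.001]
wrist_force: [-0.2, 1.3, 1.0]
finger_gap: 0.0853
grip_force: 0.0
```

```bash
cat > e.py <<'E'
from h import *
import sys
s=get_state(); print(s['clock'],np.round(s['tcp_pos'],4)); p=read_camera('wrist'); save(p,sys.argv[1]); np.save('last.npy',dict(p=p,s=s),allow_pickle=True)
E
python3 e.py w3.png
```

```text
6.7 [ 0.5941 -0.0322  0.1724]
```

View pics/w3.png

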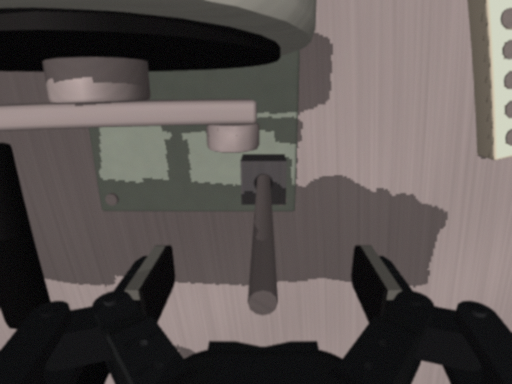

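The rod's top (263,300) sits midway between the open fingers. I close on it.

Emit:
jog_arm --moves '[{"slide":[0,0,0],"angular":[0,0,0],"fingers":1},{"slide":[0,0,0],"angular":[0,0,0],"fingers":1},{"slide":[0,0,0],"angular":[0,0,0],"fingers":1},{"slide":[0,0,0],"angular":[0,0,0],"fingers":1},{"slide":[0,0,0],"angular":[0,0,0],"fingers":1},{"slide":[0,0,0],"angular":[0,0,0],"fingers":1},{"slide":[0,0,0],"angular":[0,0,0],"fingers":1},{"slide":[0,0,0],"angular":[0,0,0],"fingers":1}]' --squeeze 40

```text
clock: 7.42
tcp_pos: [0.5952, -0.0323, 0.1736]
orientation: [0.0, 0.739, 0.674, -0.0]
wrist_force: [-1.2, -0.2, 4.2]
finger_gap: 0.0111
grip_force: 38.9
```

Emit:
jog_arm --moves '[{"slide":[0,0,-30],"angular":[0,0,0],"fingers":1},{"slide":[0,0,-60],"angular":[0,0,0],"fingers":1},{"slide":[0,0,-90],"angular":[0,0,0],"fingers":1},{"slide":[0,0,-120],"angular":[0,0,0],"fingers":1},{"slide":[-40,0,-120],"angular":[0,0,0],"fingers":1},{"slide":[-80,0,-120],"angular":[0,0,0],"fingers":1},{"slide":[-110,0,-120],"angular":[0,0,0],"fingers":1},{"slide":[-110,0,-120],"angular":[0,0,0],"fingers":1}]'

```text
clock: 8.08
tcp_pos: [0.5848, -0.147, 0.2925]
orientation: [0.001, 0.74, 0.672, -0.001]
wrist_force: [0.3, -0.2, -1.6]
finger_gap: 0.0109
grip_force: 39.3
```

```bash
python3 - <<'E'
from h import *
s=get_state(); print(s['clock'],s['tcp_pos'],s['finger_gap'])
go((.4475,-.2615,s['tcp_pos'][2]),-5)
E
```

```text
8.0833 [ 0.58484349 -0.14701069  0.29247686] 0.010898006128264508
slide [-127.2 -125.6    0.3] ang [-0.   0.1 -0.5]
```

Emit:
jog_arm --moves '[{"slide":[-25,-25,0],"angular":[0,0,0],"fingers":1},{"slide":[-52,-52,0],"angular":[0,0,0],"fingers":1},{"slide":[-80,-79,0],"angular":[0,0,0],"fingers":1},{"slide":[-108,-106,0],"angular":[0,0,0],"fingers":1},{"slide":[-127,-126,0],"angular":[0,0,0],"fingers":1},{"slide":[-127,-126,0],"angular":[0,0,0],"fingers":1},{"slide":[-127,-126,0],"angular":[0,0,0],"fingers":1}]'

```text
clock: 8.67
tcp_pos: [0.4472, -0.2574, 0.2931]
orientation: [-0.0, 0.74, 0.673, 0.0]
wrist_force: [0.2, -0.2, -1.9]
finger_gap: 0.0106
grip_force: 39.5
```

```bash
python3 - <<'E'
from h import *
s=get_state(); print(s['clock'],s['tcp_pos'])
P=[read_camera(c) for c in("scene","side")]; w=read_camera("wrist")
C=[]
for p in P:
    u=proj(p,[.4475,-.2615,.10])[0]; x,y=int(u[0])-40,int(u[1])-50
    C.append(cv2.resize(p["color"][y:y+100,x:x+80],(320,400),interpolation=3)); print((x,y),"mouth",proj(p,[.4475,-.2615,.09])[0]-(x,y))
    for n in("rod",): print([(np.round(d['point'])-(x,y),round(d['p'],2)) for d in tip_of(n,p)])
print("wrist rod tip",[(np.round(d['point']),round(d['p'],2)) for d in tip_of("rod",w)],"pred",proj(w,[s['tcp_pos'][0],s['tcp_pos'][1],.133],s),"mouth",proj(w,[.4475,-.2615,.09],s))
C=np.hstack(C)
cv2.imwrite("pics/cupcheck.png",C[:,:,::-1]); save(w,"w4.png")
E
```

```text
8.6667 [ 0.44715799 -0.25740646  0.29307568]
(185, 107) mouth [40.85320498 53.32755315]
[(array([41., 42.]), 0.54), (array([166., 158.]), 0.53)]
(263, 99) mouth [40.24491186 53.25854953]
[(array([44., 42.]), 0.5)]
wrist rod tip [(array([263., 176.]), 0.84), (array([394., 225.]), 0.23)] pred [[262.65309803 172.75020881]] mouth [[263.37029778 166.28242324]]
```

View pics/cupcheck.png

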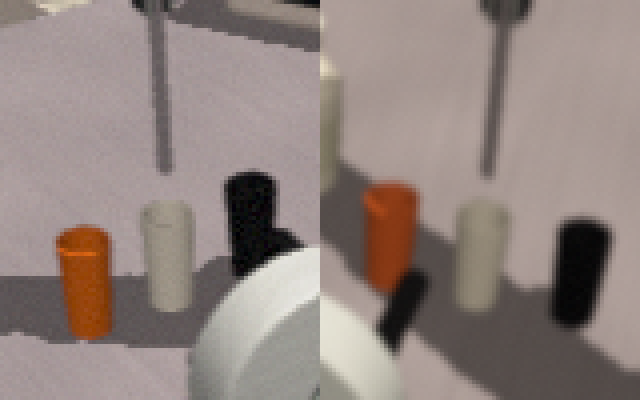

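The rod hangs just above the white cup. Its lower end is at scene crop (165,172) and side crop (487,177), and the mouth centres are at about (168,209) and (483,206).

```bash
python3 - <<'E'
from h import *
P=[read_camera(c) for c in("scene","side")]
f=lambda u,v:tri(ray(P[0],(185+u[0]/4,107+u[1]/4)),ray(P[1],(263+v[0]/4,99+v[1]/4)))
r,e=f((165,172),(167,177)); m,g=f((168,209),(163,206)); s=get_state()
print(r.round(4),np.round(e,4),m.round(4),np.round(g,4)); d=m-r; print("tool",(Rt(s).T@d*1000).round(1))
go((.4475,-.2605,s['tcp_pos'][2]),-5)
E
```

```text
[ 0.4455 -0.2575  0.1316] [0.0006 0.0006] [ 0.446  -0.2571  0.0982] [0.0021 0.0021]
tool [ 0.4  0.5 33.3]
slide [-4.4 -0.8 -0. ] ang [-0.  -0.  -0.2]
```

Emit:
jog_arm --moves '[{"slide":[-2,0,20],"angular":[0,0,0],"fingers":1},{"slide":[-2,0,45],"angular":[0,0,0],"fingers":1},{"slide":[-2,0,70],"angular":[0,0,0],"fingers":1},{"slide":[-2,0,95],"angular":[0,0,0],"fingers":1},{"slide":[-2,0,115],"angular":[0,0,0],"fingers":1},{"slide":[-2,0,122],"angular":[0,0,0],"fingers":1},{"slide":[-2,0,125],"angular":[0,0,0],"fingers":1},{"slide":[-2,0,125],"angular":[0,0,0],"fingers":1}]'

```text
clock: 9.73
tcp_pos: [0.4481, -0.2586, 0.1682]
orientation: [-0.0, 0.739, 0.674, -0.0]
wrist_force: [0.1, -0.2, -0.4]
finger_gap: 0.011
grip_force: 39.5
```

Emit:
jog_arm --moves '[{"slide":[0,0,2],"angular":[0,0,0],"fingers":1},{"slide":[0,0,2],"angular":[0,0,0],"fingers":0.6},{"slide":[0,0,2],"angular":[0,0,0],"fingers":0.2},{"slide":[0,0,2],"angular":[0,0,0],"fingers":0},{"slide":[0,0,2],"angular":[0,0,0],"fingers":0},{"slide":[0,0,2],"angular":[0,0,0],"fingers":0},{"slide":[0,0,2],"angular":[0,0,0],"fingers":0},{"slide":[0,0,-30],"angular":[0,0,0],"fingers":0},{"slide":[0,0,-70],"angular":[0,0,0],"fingers":0},{"slide":[0,0,-110],"angular":[0,0,0],"fingers":0}]'

```text
clock: 10.57
tcp_pos: [0.4471, -0.2581, 0.2786]
orientation: [-0.001, 0.739, 0.674, -0.0]
wrist_force: [2.2, -0.6, 0.4]
finger_gap: 0.0852
grip_force: 0.0
```

```bash
python3 - <<'E'
from h import *
s=get_state(); print(s['clock'],s['tcp_pos'])
P=[read_camera(c) for c in("scene","side")]; C=[]
for p in P:
    u=proj(p,[.4475,-.2615,.10])[0]; x,y=int(u[0])-40,int(u[1])-50
    C.append(cv2.resize(p["color"][y:y+100,x:x+80],(320,400),interpolation=3))
C=np.hstack(C)
cv2.imwrite("pics/cup2.png",C[:,:,::-1])
E
```

```text
10.5667 [ 0.44709637 -0.25812106  0.27861816]
```

View pics/cup2.png

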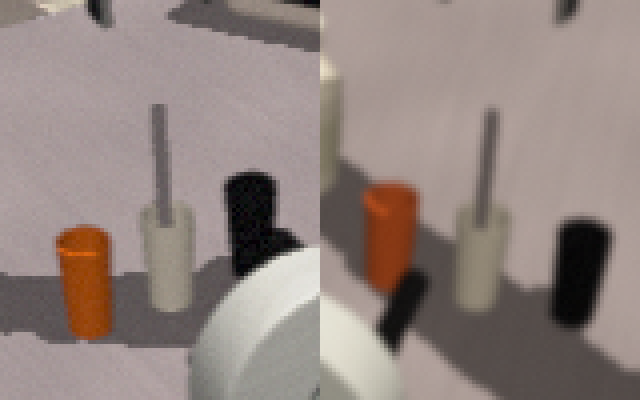

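The rod stands upright in the white cup: rod at (160,165) and (487,170) in the crop, cup at (168,255) and (483,255). Next is the crank handle.

Emit:
jog_arm --moves '[{"slide":[30,4,-12],"angular":[0,0,0],"fingers":0},{"slide":[70,10,-12],"angular":[0,0,0],"fingers":0},{"slide":[110,15,-12],"angular":[0,0,0],"fingers":0},{"slide":[150,20,-12],"angular":[0,0,0],"fingers":0},{"slide":[150,20,-12],"angular":[0,0,0],"fingers":0},{"slide":[150,20,-12],"angular":[0,0,0],"fingers":0}]'

```text
clock: 11.17
tcp_pos: [0.4818, -0.1092, 0.2902]
orientation: [0.0, 0.737, 0.676, -0.0]
wrist_force: [0.7, -0.4, -1.1]
finger_gap: 0.0855
grip_force: 0.0
```

```bash
python3 - <<'E'
from h import *
s=get_state(); print(s['clock'],s['tcp_pos'],np.round(s['joint_pos'],2))
p=read_camera('wrist'); save(p,'w5.png'); np.save('last.npy',dict(p=p,s=s),allow_pickle=True)
for n in("sleeve","crank_grip","axle"): print(n,[(np.round(d['point'],1),round(d['p'],2)) for d in tip_of(n,p)])
print("pred grip",proj(p,[.4807,-.0234,.196],s))
E
```

```text
11.1667 [ 0.48178386 -0.10924069  0.29023434] [-0.39  0.15 -0.05  1.37 -0.    1.27]
sleeve [(array([235.9,  58.3]), 0.71)]
crank_grip [(array([239.7,  79. ]), 0.76)]
axle [(array([309.1,  80.5]), 0.91)]
pred grip [[250.14189255  78.060998  ]]
```

View pics/w5.png

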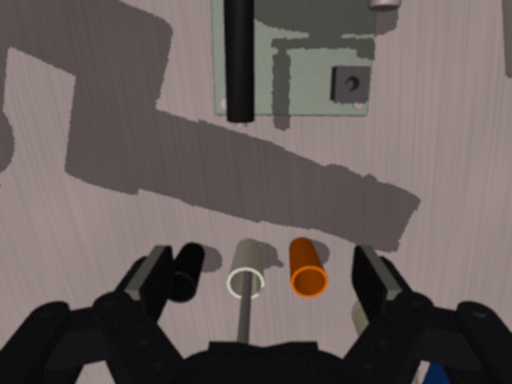

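The black handle's centreline is at column 240 and its near end at row 120. The rod stands in the white cup at (247,285). I triangulate the handle against the earlier wrist view.

```bash
python3 - <<'E'
from h import *
q=np.load('last.npy',allow_pickle=True).item();p,s=q['p'],q['s']
s2=dict(tcp_pos=np.array([.58890,-.12150,.29691]),orientation=np.array([-.001,.739,.674,-.001]))
x,e=tri(ray(p,(240.5,119),s),ray(p,(106,118),s2)); print("end",x.round(4),np.round(e,4))
x2,e=tri(ray(p,(240,79),s),ray(p,(102.5,78),s2)); print("grip?",x2.round(4),np.round(e,4))
O=np.array([.538,.087,0]);th=np.radians(-5);xs=np.array([np.cos(th),np.sin(th),0]);ys=np.array([-np.sin(th),np.cos(th),0])
for X in(x,x2): print("stand",((X-O)@xs).round(4),((X-O)@ys).round(4))
for v in((240,79),(240.5,119)):
    o,d=ray(p,v,s)
    for z in(.18,.19,.2,.21): Y=o+d*(z-o[2])/d[2]-O; print(v,z,(Y@xs).round(4),(Y@ys).round(4),"r",np.hypot(Y@xs,z-.17).round(4))
print("block",at_z(p,(351,84.5),.042,s).round(4))
E
```

```text
end [ 0.4699 -0.0525  0.1822] [0.0006 0.0006]
grip? [ 0.4725 -0.0227  0.1792] [0.0001 0.0001]
stand -0.0557 -0.1449
stand -0.0557 -0.115
(240, 79) 0.18 -0.0556 -0.1151 r 0.0565
(240, 79) 0.19 -0.0549 -0.1154 r 0.0585
(240, 79) 0.2 -0.0542 -0.1157 r 0.062
(240, 79) 0.21 -0.0535 -0.116 r 0.0668
(240.5, 119) 0.18 -0.0558 -0.1445 r 0.0567
(240.5, 119) 0.19 -0.0551 -0.1435 r 0.0586
(240.5, 119) 0.2 -0.0544 -0.1426 r 0.0621
(240.5, 119) 0.21 -0.0537 -0.1417 r 0.0669
block [ 0.5924 -0.0348  0.042 ]
```

Emit:
jog_arm --moves '[{"slide":[10,-2,0],"angular":[0,0,-7],"fingers":0},{"slide":[20,-4,0],"angular":[0,0,-14],"fingers":0},{"slide":[30,-6,0],"angular":[0,0,-21],"fingers":0},{"slide":[40,-8,0],"angular":[0,0,-28],"fingers":0},{"slide":[50,-10,0],"angular":[0,0,-35],"fingers":0},{"slide":[60,-12,0],"angular":[0,0,-42],"fingers":0},{"slide":[70,-14,0],"angular":[0,0,-49],"fingers":0},{"slide":[80,-16,0],"angular":[0,0,-56],"fingers":0},{"slide":[85,-17,0],"angular":[0,0,-63],"fingers":0},{"slide":[85,-17,0],"angular":[0,0,-70],"fingers":0}]'

```text
clock: 12.2
tcp_pos: [0.4722, -0.0257, 0.2901]
orientation: [-0.0, 0.216, 0.976, 0.0]
wrist_force: [0.4, -0.1, -0.2]
finger_gap: 0.0851
grip_force: 0.0
```

Emit:
jog_arm --moves '[{"slide":[0,0,0],"angular":[0,0,-7],"fingers":0},{"slide":[0,0,0],"angular":[0,0,-14],"fingers":0},{"slide":[0,0,0],"angular":[0,0,-21],"fingers":0},{"slide":[0,0,0],"angular":[0,0,-28],"fingers":0},{"slide":[0,0,0],"angular":[0,0,-35],"fingers":0},{"slide":[0,0,0],"angular":[0,0,-42],"fingers":0},{"slide":[0,0,0],"angular":[0,0,-49],"fingers":0},{"slide":[0,0,0],"angular":[0,0,-56],"fingers":0},{"slide":[0,0,0],"angular":[0,0,-63],"fingers":0},{"slide":[0,0,0],"angular":[0,0,-70],"fingers":0}]'

```text
clock: 13.03
tcp_pos: [0.4725, -0.0267, 0.29]
orientation: [-0.0, -0.382, 0.924, -0.0]
wrist_force: [0.1, 0.1, -0.4]
finger_gap: 0.085
grip_force: 0.0
```

Emit:
jog_arm --moves '[{"slide":[0,0,0],"angular":[0,0,-7],"fingers":0},{"slide":[0,0,0],"angular":[0,0,-14],"fingers":0},{"slide":[0,0,0],"angular":[0,0,-21],"fingers":0},{"slide":[0,0,0],"angular":[0,0,-28],"fingers":0},{"slide":[0,0,0],"angular":[0,0,-35],"fingers":0},{"slide":[0,0,0],"angular":[0,0,-40],"fingers":0},{"slide":[0,0,0],"angular":[0,0,-40],"fingers":0}]'

```text
clock: 13.62
tcp_pos: [0.4724, -0.0266, 0.29]
orientation: [-0.0, -0.674, 0.739, 0.0]
wrist_force: [-0.1, 0.1, 0.8]
finger_gap: 0.0856
grip_force: 0.0
```

```bash
python3 - <<'E'
from h import *
s=get_state(); print(s['clock'],s['tcp_pos'],s['orientation'],np.round(s['joint_pos'],2))
p=read_camera('wrist'); save(p,'w6.png'); np.save('last.npy',dict(p=p,s=s),allow_pickle=True)
print("pred grip",proj(p,[[.472,-.023,.179],[.469,-.055,.179],[.4475,-.26,.195]],s))
go((.472,-.023,.171),175)
E
```

```text
13.6167 [ 0.47242885 -0.02660597  0.29003606] [-1.48293717e-04 -6.73769560e-01  7.38941512e-01  1.39007293e-05] [-0.23  0.1  -0.1   1.37 -0.   -1.7 ]
pred grip [[ 263.79614638  193.31945494]
 [ 263.87700073  155.07754341]
 [ 268.34921953 -170.58257182]]
slide [ -3.4   0.7 119. ] ang [ 0.  -0.  -0.5]
```

View pics/w6.png

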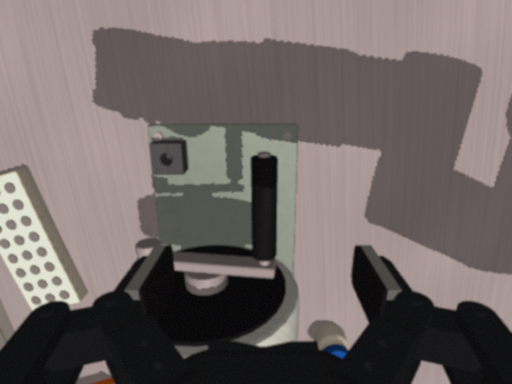

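The handle (264,155–260) lies midway between the fingers, where predicted. I descend and grip.

Emit:
jog_arm --moves '[{"slide":[-3,0,40],"angular":[0,0,0],"fingers":0},{"slide":[-3,0,80],"angular":[0,0,0],"fingers":0},{"slide":[-3,0,105],"angular":[0,0,0],"fingers":0},{"slide":[-3,0,119],"angular":[0,0,0],"fingers":0.3},{"slide":[-3,0,119],"angular":[0,0,0],"fingers":1},{"slide":[-3,0,119],"angular":[0,0,0],"fingers":1},{"slide":[-3,0,119],"angular":[0,0,0],"fingers":1},{"slide":[-3,0,119],"angular":[0,0,0],"fingers":1},{"slide":[-3,0,119],"angular":[0,0,0],"fingers":1},{"slide":[-3,0,119],"angular":[0,0,0],"fingers":1}]' --squeeze 80

```text
clock: 14.5
tcp_pos: [0.472, -0.0224, 0.1721]
orientation: [-0.001, -0.674, 0.739, -0.0]
wrist_force: [-4.8, -1.9, 4.6]
finger_gap: 0.0198
grip_force: 78.0
```

```bash
python3 - <<'E'
from h import *
s=get_state(); print(s['clock'],s['tcp_pos'],s['wrist_force'],s['finger_gap'],np.round(s['joint_pos'],2))
# circle for the TCP, phi = crank angle (0 = up), tool frame coordinates relative to the present
A=Rt(s); th=np.radians(-5); xs=np.array([np.cos(th),np.sin(th),0])
print(A.T@xs)
E
```

```text
14.5 [ 0.47196707 -0.0224323   0.17214977] [-4.77136657 -1.93409407  4.56826691] 0.019810159879961542 [-0.22  0.15 -0.34  1.08 -0.   -1.7 ]
[-4.84407535e-03 -9.99988019e-01 -7.05059252e-04]
```

```bash
python3 - <<'E'
import numpy as np
P=lambda f:np.round(np.array([-55*np.sin(np.radians(f)),-55*np.cos(np.radians(f))]),0)
f0=-80
for k in range(18):
    b=P(f0+20*k); print(f0+20*k,[ (P(f0+20*k+4*j)-b).astype(int).tolist() for j in range(1,6)])
E
```

```text
-80 [[-1, -3], [-2, -7], [-3, -11], [-5, -14], [-6, -18]]
-60 [[-2, -3], [-5, -6], [-7, -9], [-10, -12], [-13, -14]]
-40 [[-3, -2], [-6, -5], [-9, -7], [-13, -8], [-16, -10]]
-20 [[-4, -1], [-8, -2], [-11, -2], [-15, -3], [-19, -3]]
0 [[-4, 0], [-8, 1], [-11, 1], [-15, 2], [-19, 3]]
20 [[-3, 2], [-7, 3], [-10, 5], [-13, 8], [-16, 10]]
40 [[-3, 2], [-6, 5], [-8, 8], [-11, 11], [-13, 14]]
60 [[-1, 4], [-3, 7], [-4, 11], [-5, 15], [-6, 18]]
80 [[-1, 4], [-1, 8], [-1, 12], [-1, 16], [0, 20]]
100 [[1, 3], [2, 7], [3, 11], [5, 14], [6, 17]]
120 [[2, 4], [5, 7], [7, 10], [10, 13], [13, 15]]
140 [[3, 2], [6, 5], [9, 7], [13, 8], [16, 10]]
160 [[4, 1], [8, 2], [11, 2], [15, 3], [19, 3]]
180 [[4, 0], [8, -1], [11, -1], [15, -2], [19, -3]]
200 [[3, -2], [7, -3], [10, -5], [13, -8], [16, -10]]
220 [[3, -2], [6, -5], [8, -8], [11, -11], [13, -14]]
240 [[1, -4], [3, -7], [4, -11], [5, -15], [6, -18]]
260 [[1, -4], [1, -8], [1, -12], [1, -16], [0, -20]]
```

First step, checking that it turns without large forces.

Emit:
jog_arm --moves '[{"slide":[0,-1,-3],"angular":[0,0,0],"fingers":1},{"slide":[0,-2,-7],"angular":[0,0,0],"fingers":1},{"slide":[0,-3,-11],"angular":[0,0,0],"fingers":1},{"slide":[0,-5,-14],"angular":[0,0,0],"fingers":1},{"slide":[0,-6,-18],"angular":[0,0,0],"fingers":1}]'

```text
clock: 14.92
tcp_pos: [0.4761, -0.0228, 0.1875]
orientation: [-0.003, -0.674, 0.739, 0.002]
wrist_force: [-4.3, -3.6, -14.8]
finger_gap: 0.0196
grip_force: 78.8
```

Emit:
jog_arm --moves '[{"slide":[0,-2,-3],"angular":[0,0,0],"fingers":1},{"slide":[0,-5,-6],"angular":[0,0,0],"fingers":1},{"slide":[0,-7,-9],"angular":[0,0,0],"fingers":1},{"slide":[0,-10,-12],"angular":[0,0,0],"fingers":1},{"slide":[0,-13,-14],"angular":[0,0,0],"fingers":1}]'

```text
clock: 15.33
tcp_pos: [0.4851, -0.0236, 0.2014]
orientation: [-0.005, -0.674, 0.739, 0.005]
wrist_force: [-21.7, -3.2, -3.1]
finger_gap: 0.0198
grip_force: 80.3
```

Emit:
jog_arm --moves '[{"slide":[0,-3,-2],"angular":[0,0,0],"fingers":1},{"slide":[0,-6,-5],"angular":[0,0,0],"fingers":1},{"slide":[0,-9,-7],"angular":[0,0,0],"fingers":1},{"slide":[0,-13,-8],"angular":[0,0,0],"fingers":1},{"slide":[0,-16,-10],"angular":[0,0,0],"fingers":1}]'

```text
clock: 15.75
tcp_pos: [0.5, -0.025, 0.2132]
orientation: [-0.006, -0.674, 0.739, 0.005]
wrist_force: [-23.4, -2.7, 9.3]
finger_gap: 0.0198
grip_force: 81.9
```

Emit:
jog_arm --moves '[{"slide":[0,-4,-1],"angular":[0,0,0],"fingers":1},{"slide":[0,-8,-2],"angular":[0,0,0],"fingers":1},{"slide":[0,-11,-2],"angular":[0,0,0],"fingers":1},{"slide":[0,-15,-3],"angular":[0,0,0],"fingers":1},{"slide":[0,-19,-3],"angular":[0,0,0],"fingers":1}]'

```text
clock: 16.17
tcp_pos: [0.5243, -0.0272, 0.2199]
orientation: [-0.001, -0.674, 0.739, -0.0]
wrist_force: [-14.8, -1.6, 17.7]
finger_gap: 0.0198
grip_force: 82.4
```

Emit:
jog_arm --moves '[{"slide":[0,-4,0],"angular":[0,0,0],"fingers":1},{"slide":[0,-8,1],"angular":[0,0,0],"fingers":1},{"slide":[0,-11,1],"angular":[0,0,0],"fingers":1},{"slide":[0,-15,2],"angular":[0,0,0],"fingers":1},{"slide":[0,-19,3],"angular":[0,0,0],"fingers":1}]'

```text
clock: 16.58
tcp_pos: [0.5454, -0.0291, 0.2167]
orientation: [0.0, -0.674, 0.739, -0.001]
wrist_force: [-9.2, -2.1, 9.3]
finger_gap: 0.0193
grip_force: 81.6
```

Emit:
jog_arm --moves '[{"slide":[0,-3,2],"angular":[0,0,0],"fingers":1},{"slide":[0,-7,3],"angular":[0,0,0],"fingers":1},{"slide":[0,-10,5],"angular":[0,0,0],"fingers":1},{"slide":[0,-13,8],"angular":[0,0,0],"fingers":1},{"slide":[0,-16,10],"angular":[0,0,0],"fingers":1}]'

```text
clock: 17.0
tcp_pos: [0.5625, -0.0306, 0.2065]
orientation: [0.001, -0.674, 0.739, -0.002]
wrist_force: [-6.4, -1.8, 8.1]
finger_gap: 0.0197
grip_force: 81.4
```

Emit:
jog_arm --moves '[{"slide":[0,-3,2],"angular":[0,0,0],"fingers":1},{"slide":[0,-6,5],"angular":[0,0,0],"fingers":1},{"slide":[0,-8,8],"angular":[0,0,0],"fingers":1},{"slide":[0,-11,11],"angular":[0,0,0],"fingers":1},{"slide":[0,-13,14],"angular":[0,0,0],"fingers":1}]'

```text
clock: 17.42
tcp_pos: [0.5745, -0.0317, 0.1914]
orientation: [0.0, -0.674, 0.739, -0.001]
wrist_force: [-7.6, -2.3, 6.3]
finger_gap: 0.0195
grip_force: 81.1
```

Emit:
jog_arm --moves '[{"slide":[0,-1,4],"angular":[0,0,0],"fingers":1},{"slide":[0,-3,7],"angular":[0,0,0],"fingers":1},{"slide":[0,-4,11],"angular":[0,0,0],"fingers":1},{"slide":[0,-5,15],"angular":[0,0,0],"fingers":1},{"slide":[0,-6,18],"angular":[0,0,0],"fingers":1}]'

```text
clock: 17.83
tcp_pos: [0.5806, -0.0323, 0.1732]
orientation: [0.0, -0.674, 0.739, -0.001]
wrist_force: [-7.5, -1.5, 5.1]
finger_gap: 0.0193
grip_force: 81.1
```

Emit:
jog_arm --moves '[{"slide":[0,-1,4],"angular":[0,0,0],"fingers":1},{"slide":[0,-1,8],"angular":[0,0,0],"fingers":1},{"slide":[0,-1,12],"angular":[0,0,0],"fingers":1},{"slide":[0,-1,16],"angular":[0,0,0],"fingers":1},{"slide":[0,0,20],"angular":[0,0,0],"fingers":1}]'

```text
clock: 18.25
tcp_pos: [0.5798, -0.0322, 0.153]
orientation: [-0.0, -0.674, 0.739, -0.0]
wrist_force: [-8.8, -2.3, 6.0]
finger_gap: 0.0193
grip_force: 81.2
```

Emit:
jog_arm --moves '[{"slide":[0,1,3],"angular":[0,0,0],"fingers":1},{"slide":[0,2,7],"angular":[0,0,0],"fingers":1},{"slide":[0,3,11],"angular":[0,0,0],"fingers":1},{"slide":[0,5,14],"angular":[0,0,0],"fingers":1},{"slide":[0,6,17],"angular":[0,0,0],"fingers":1}]'

```text
clock: 18.67
tcp_pos: [0.5732, -0.0316, 0.1364]
orientation: [-0.001, -0.674, 0.739, -0.0]
wrist_force: [-13.3, -1.6, 12.4]
finger_gap: 0.0196
grip_force: 81.7
```

Emit:
jog_arm --moves '[{"slide":[0,2,4],"angular":[0,0,0],"fingers":1},{"slide":[0,5,7],"angular":[0,0,0],"fingers":1},{"slide":[0,7,10],"angular":[0,0,0],"fingers":1},{"slide":[0,10,13],"angular":[0,0,0],"fingers":1},{"slide":[0,13,15],"angular":[0,0,0],"fingers":1}]'

```text
clock: 19.08
tcp_pos: [0.5613, -0.0305, 0.1226]
orientation: [0.0, -0.674, 0.739, -0.001]
wrist_force: [-9.3, -1.6, 15.8]
finger_gap: 0.0197
grip_force: 82.1
```

Emit:
jog_arm --moves '[{"slide":[0,3,2],"angular":[0,0,0],"fingers":1},{"slide":[0,6,5],"angular":[0,0,0],"fingers":1},{"slide":[0,9,7],"angular":[0,0,0],"fingers":1},{"slide":[0,13,8],"angular":[0,0,0],"fingers":1},{"slide":[0,16,10],"angular":[0,0,0],"fingers":1}]'

```text
clock: 19.5
tcp_pos: [0.5487, -0.0294, 0.1146]
orientation: [0.003, -0.674, 0.739, -0.004]
wrist_force: [-8.4, -0.9, 27.9]
finger_gap: 0.0197
grip_force: 83.1
```

Emit:
jog_arm --moves '[{"slide":[0,4,1],"angular":[0,0,0],"fingers":1},{"slide":[0,8,2],"angular":[0,0,0],"fingers":1},{"slide":[0,11,2],"angular":[0,0,0],"fingers":1},{"slide":[0,15,3],"angular":[0,0,0],"fingers":1},{"slide":[0,19,3],"angular":[0,0,0],"fingers":1}]'

```text
clock: 19.92
tcp_pos: [0.5324, -0.0279, 0.1105]
orientation: [0.004, -0.674, 0.739, -0.005]
wrist_force: [4.8, -1.3, 3.5]
finger_gap: 0.0198
grip_force: 80.9
```

Emit:
jog_arm --moves '[{"slide":[0,4,0],"angular":[0,0,0],"fingers":1},{"slide":[0,8,-1],"angular":[0,0,0],"fingers":1},{"slide":[0,11,-1],"angular":[0,0,0],"fingers":1},{"slide":[0,15,-2],"angular":[0,0,0],"fingers":1},{"slide":[0,19,-3],"angular":[0,0,0],"fingers":1}]'

```text
clock: 20.33
tcp_pos: [0.5124, -0.0261, 0.112]
orientation: [0.003, -0.674, 0.739, -0.004]
wrist_force: [6.8, -1.6, 2.1]
finger_gap: 0.0195
grip_force: 80.8
```

Emit:
jog_arm --moves '[{"slide":[0,3,-2],"angular":[0,0,0],"fingers":1},{"slide":[0,7,-3],"angular":[0,0,0],"fingers":1},{"slide":[0,10,-5],"angular":[0,0,0],"fingers":1},{"slide":[0,13,-8],"angular":[0,0,0],"fingers":1},{"slide":[0,16,-10],"angular":[0,0,0],"fingers":1}]'

```text
clock: 20.75
tcp_pos: [0.4945, -0.0245, 0.1204]
orientation: [0.002, -0.674, 0.739, -0.002]
wrist_force: [7.8, -2.6, -5.1]
finger_gap: 0.0191
grip_force: 80.1
```

Emit:
jog_arm --moves '[{"slide":[0,3,-2],"angular":[0,0,0],"fingers":1},{"slide":[0,6,-5],"angular":[0,0,0],"fingers":1},{"slide":[0,8,-8],"angular":[0,0,0],"fingers":1},{"slide":[0,11,-11],"angular":[0,0,0],"fingers":1},{"slide":[0,13,-14],"angular":[0,0,0],"fingers":1}]'

```text
clock: 21.17
tcp_pos: [0.4812, -0.0233, 0.134]
orientation: [0.001, -0.674, 0.739, -0.002]
wrist_force: [6.5, -3.2, -7.5]
finger_gap: 0.0198
grip_force: 79.8
```

Emit:
jog_arm --moves '[{"slide":[0,1,-4],"angular":[0,0,0],"fingers":1},{"slide":[0,3,-7],"angular":[0,0,0],"fingers":1},{"slide":[0,4,-11],"angular":[0,0,0],"fingers":1},{"slide":[0,5,-15],"angular":[0,0,0],"fingers":1},{"slide":[0,6,-18],"angular":[0,0,0],"fingers":1}]'

```text
clock: 21.58
tcp_pos: [0.4733, -0.0225, 0.151]
orientation: [-0.0, -0.674, 0.739, -0.0]
wrist_force: [4.9, -3.5, -11.5]
finger_gap: 0.0198
grip_force: 79.5
```

Emit:
jog_arm --moves '[{"slide":[0,1,-4],"angular":[0,0,0],"fingers":1},{"slide":[0,1,-8],"angular":[0,0,0],"fingers":1},{"slide":[0,1,-12],"angular":[0,0,0],"fingers":1},{"slide":[0,1,-16],"angular":[0,0,0],"fingers":1},{"slide":[0,0,-20],"angular":[0,0,0],"fingers":1}]'

```text
clock: 22.0
tcp_pos: [0.4716, -0.0224, 0.1702]
orientation: [-0.001, -0.674, 0.739, 0.001]
wrist_force: [0.2, -3.8, -13.9]
finger_gap: 0.0197
grip_force: 79.2
```

```bash
cat > f.py <<'E'
from h import *
from scipy.optimize import least_squares
D=np.array([[.4761,-.0228,.1875,-4.3,-3.6,-14.8],[.4851,-.0236,.2014,-21.7,-3.2,-3.1],[.5,-.025,.2132,-23.4,-2.7,9.3],[.5243,-.0272,.2199,-14.8,-1.6,17.7],[.5454,-.0291,.2167,-9.2,-2.1,9.3],[.5625,-.0306,.2065,-6.4,-1.8,8.1],[.5745,-.0317,.1914,-7.6,-2.3,6.3],[.5806,-.0323,.1732,-7.5,-1.5,5.1],[.5798,-.0322,.153,-8.8,-2.3,6],[.5732,-.0316,.1364,-13.3,-1.6,12.4],[.5613,-.0305,.1226,-9.3,-1.6,15.8],[.5487,-.0294,.1146,-8.4,-.9,27.9],[.5324,-.0279,.1105,4.8,-1.3,3.5],[.5124,-.0261,.112,6.8,-1.6,2.1],[.4945,-.0245,.1204,7.8,-2.6,-5.1],[.4812,-.0233,.134,6.5,-3.2,-7.5],[.4733,-.0225,.151,4.9,-3.5,-11.5],[.4716,-.0224,.1702,.2,-3.8,-13.9]])
try: D=np.vstack([D,np.loadtxt("more.txt",ndmin=2)])
except OSError: pass
th=np.radians(-5.2); xs=np.array([np.cos(th),np.sin(th),0])
u=D[:,:3]@xs; z=D[:,2]; Fx=D[:,3:]@xs; Fz=D[:,5]
c=least_squares(lambda c:np.hypot(u-c[0],z-c[1])-c[2],[.53,.16,.055]).x; print("centre",c.round(4),"res mm",(1000*(np.hypot(u-c[0],z-c[1])-c[2])).round(1))
f=np.arctan2(u-c[0],z-c[1]); ft=-(Fx*np.cos(f)-Fz*np.sin(f)); fr=-(Fx*np.sin(f)+Fz*np.cos(f))
def model(p,f): return p[0]-p[1]*np.sin(f+p[2])
for loss in("linear","soft_l1"):
    r=min((least_squares(lambda p:model(p,f)-ft,[9,6,d],loss=loss) for d in(0,2,4)),key=lambda r:r.cost); p=r.x
    if p[1]<0: p[1]*=-1;p[2]+=np.pi
    cov=np.linalg.inv(r.jac.T@r.jac)*2*r.cost/(len(f)-3)
    print(loss,p.round(2),"delta deg",np.degrees(p[2])%360,"+-",np.degrees(cov[2,2]**.5).round(1),"-> final phi",(180-np.degrees(p[2])+180)%360-180)
for a in zip(np.degrees(f).round(),ft.round(1),model(p,f).round(1),fr.round(1)): print(*a)
E
python3 f.py
```

```text
centre [0.5267 0.1651 0.055 ] res mm [ 0.2  0.  -0.1 -0.2  0.   0.   0.   0.  -0.   0.1  0.1  0.2 -0.1 -0.1
 -0.1 -0.1  0.1  0.2]
linear [ 9.6   6.11 -0.81] delta deg 313.848390611474 +- 1.7 -> final phi -133.84839061147397
soft_l1 [ 9.57  6.12 -0.81] delta deg 313.84400004743287 +- 1.9 -> final phi -133.84400004743287
-66.0 15.1 15.2 2.4
-49.0 16.4 15.7 -14.0
-29.0 15.7 15.5 -19.3
-2.0 13.9 14.1 -18.2
20.0 11.6 12.2 -5.6
41.0 10.0 10.1 -2.0
61.0 9.1 8.0 3.5
82.0 6.1 6.0 6.5
103.0 4.0 4.5 9.7
121.0 3.8 3.7 17.6
140.0 3.0 3.5 18.0
156.0 3.8 3.8 28.9
174.0 5.3 4.7 2.9
-165.0 6.2 6.4 3.8
-144.0 9.5 8.4 0.5
-124.0 10.0 10.6 1.3
-105.0 12.4 12.5 2.1
-85.0 13.8 14.2 1.8
```

Emit:
jog_arm --moves '[{"slide":[0,1,6],"angular":[0,0,0],"fingers":1},{"slide":[0,1,12],"angular":[0,0,0],"fingers":1},{"slide":[0,0,17],"angular":[0,0,0],"fingers":1},{"slide":[0,-1,23],"angular":[0,0,0],"fingers":1},{"slide":[0,-3,28],"angular":[0,0,0],"fingers":1},{"slide":[0,-5,34],"angular":[0,0,0],"fingers":1},{"slide":[0,-8,39],"angular":[0,0,0],"fingers":1},{"slide":[0,-11,44],"angular":[0,0,0],"fingers":1},{"slide":[0,-15,48],"angular":[0,0,0],"fingers":1},{"slide":[0,-17,50],"angular":[0,0,0],"fingers":1}]'

```text
clock: 22.83
tcp_pos: [0.4908, -0.0241, 0.1232]
orientation: [0.001, -0.674, 0.739, -0.001]
wrist_force: [-4.1, -3.6, 12.2]
finger_gap: 0.0196
grip_force: 81.7
```

Emit:
jog_arm --moves '[{"slide":[0,0,0],"angular":[0,0,0],"fingers":1},{"slide":[0,0,0],"angular":[0,0,0],"fingers":1},{"slide":[0,0,0],"angular":[0,0,0],"fingers":1},{"slide":[0,0,0],"angular":[0,0,0],"fingers":1},{"slide":[0,0,0],"angular":[0,0,0],"fingers":1},{"slide":[0,0,0],"angular":[0,0,0],"fingers":1},{"slide":[0,0,0],"angular":[0,0,0],"fingers":1},{"slide":[0,0,0],"angular":[0,0,0],"fingers":1}]'

```text
clock: 23.5
tcp_pos: [0.4911, -0.0241, 0.123]
orientation: [0.001, -0.674, 0.739, -0.002]
wrist_force: [-0.4, -3.0, 6.4]
finger_gap: 0.0197
grip_force: 81.3
```

```bash
python3 - <<'E'
from h import *
s=get_state(); th=np.radians(-5.2); u=s['tcp_pos']@np.array([np.cos(th),np.sin(th),0])
print(s['clock'],np.degrees(np.arctan2(u-.5267,s['tcp_pos'][2]-.1651)),s['wrist_force'],np.abs(s['qvel']).max(),s['grip_force'])
p=read_camera("scene")
x,y=185,107; cv2.imwrite("pics/fin.png",cv2.resize(p["color"][y:y+100,x:x+80],(320,400),interpolation=3)[:,:,::-1])
E
```

```text
23.5 -139.9074609260468 [-0.40740161 -2.96093119  6.36114633] 0.000978556539616379 81.30545139312744
```

View pics/fin.png

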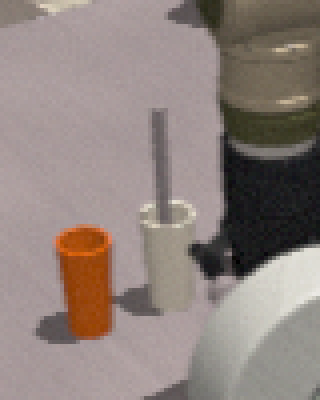

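The rod stands in the white cup at (160,165). The crank sits at −140° and the goal is −134°, so I nudge it forward a little.

Emit:
jog_arm --moves '[{"slide":[0,2,-2],"angular":[0,0,0],"fingers":1},{"slide":[0,4,-4],"angular":[0,0,0],"fingers":1},{"slide":[0,6,-6],"angular":[0,0,0],"fingers":1},{"slide":[0,6,-6],"angular":[0,0,0],"fingers":1},{"slide":[0,6,-6],"angular":[0,0,0],"fingers":1},{"slide":[0,6,-6],"angular":[0,0,0],"fingers":1},{"slide":[0,6,-6],"angular":[0,0,0],"fingers":1},{"slide":[0,6,-6],"angular":[0,0,0],"fingers":1}]'

```text
clock: 24.22
tcp_pos: [0.4857, -0.0237, 0.1282]
orientation: [0.001, -0.674, 0.739, -0.002]
wrist_force: [3.2, -3.0, -0.8]
finger_gap: 0.0199
grip_force: 80.4
```

```bash
python3 - <<'E'
from h import *
s=get_state(); th=np.radians(-5.2); u=s['tcp_pos']@np.array([np.cos(th),np.sin(th),0])
a=np.degrees(np.arctan2(u-.5267,s['tcp_pos'][2]-.1651))
print(s['clock'],a,s['wrist_force'],np.abs(s['qvel']).max(),s['grip_force'])
if abs(a+134)<4: print(hand_in())
E
```

```text
24.2167 -132.0523164659021 [ 3.19684671 -2.97923685 -0.80127775] 0.0023399671577519414 80.40619611740112
the job is handed in; nothing more can be done
None
```

I handed the job in at about 24 s. The stop rod stands let go in the white cup, and the rotor has been turned once all the way round. The gripper still holds the handle (about 80 N), stopped at −132°; the forces felt put the heavy side straight down at −134° (about ±2°). The bottle, tip box and jar were not touched, though I took no closing measurement of them. `hand_in()` returned no verdict.

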